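# Line up the mixing cups by height

## Robot

A 6-joint arm with a two-finger parallel gripper is mounted at the origin on a cart in front of the work surface, level with it; the furniture and walls round the work are solid. World frame = base frame: x ahead of the robot, y to its left, z up, the work surface at z = 0. Lengths are in m, angles in rad, forces in N, time in s.
With the tool pointing down it reaches from about 0.275 to 0.85 m from the base axis. Payload 19 kg.
Tool frame: the origin (TCP) lies on the front face of the gripper's body, between the roots of the fingers; the fingertips stand 73 mm ahead of it and the grasp point (between the pads) lies 54 mm ahead of it; z points along the fingers, y is the line along which they close (so a half turn about z gives the same grasp; the last joint's range is limited). The gripper opens to 85 mm and grips with 20 to 120 N. Pads are 22 mm wide; open, the fingers measure 114 mm over their backs; the gripper's body (76 mm by 85 mm) begins 54 mm behind the grasp point. The pads swing forward as they close: fully open they stand 13 mm farther back than shut.
Start: joints at [-1.392, 0.15, 1.437, -0, 1.554, -0.134], TCP at [0.177, -0.547, 0.304] pointing down, gripper open.
Joint ranges: [-2.8, 2.8], [-0.68, 2.1], [0.12, 2.68], [-1.39, 4.53], [0.16, 2.79], [-2.81, 2.81]. Speed limits (rad/s): [1.89, 1.89, 2.22, 3.01, 3.01, 3.01].

## Interface

Orientations are given as a unit quaternion [x, y, z, w].
In Python, from workcell import bot, get_image, calibration, sign_off gives the robot as it stands. The module is installed in compiled form; this text tells all that it offers.
- The arm moves only by the tool run_rows, called as a command line: name --pt "numbers of a row" for each row, then --argument value for the rest. Schema: {"type":"object","properties":{"increments":{"type":"array","items":{"type":"array","items":{"type":"number"},"minItems":4,"maxItems":4},"minItems":1,"maxItems":8},"finger_gap":{"type":"number"},"squeeze":{"type":"number"},"only":{"type":"string"},"quiet":{"type":"boolean"},"lines":{"type":"string"}},"required":["increments"],"additionalProperties":false}. increments is a list of rows, 1 to 8 of them, each of 4 numbers: dx, dy, dz in m, then a turn about the tool's z in rad; each row is the pose to reach, as a shift and turn from the pose commanded when the call began, along the tool's axes at that moment; what a row does not reach only later rows make up. A row lasts 1/8 s, in which the tool goes at most 0.0625 m and 0.188 rad, less where a joint would pass 70% of its speed; a pose out of reach is approached as far as the arm can. finger_gap is the finger opening in m, set as the call begins (left out keeps the last). The fingers move at their own pace and stop on an object; squeeze is the grip in N (left out, the last holds). Time passes only in rows, so rows that do not move let the fingers close. The tool returns the time, the measured TCP pose, the force, the opening and the grip force at its end. only (a regular expression) keeps the lines of the reply that match it, lines (a string "A,B") keeps lines A to B, and quiet returns only ok. Input that does not fit is refused with a message, and nothing moves.
- bot.observe(): the state, without advancing time (a new reading comes with each control period).
- get_image(name): name is "side" or "top" or "wrist"; returns (picture, depth): 400x640x3 uint8, blue, green, red; 400x640 float32, m along the optical axis (not along the pixel's ray), 0 where there is no reading.
- calibration(name): a dict with "intrinsics" (3x3 intrinsics, pixels), "R" (3x3) and "t" (3): a world point X has camera coordinates R X + t. Camera axes: x right, y down, z forward; pixel columns grow to the right and rows downward; lengths in m; the calibration is good to about 2 mm. A picture is of the moment at which its call begins: read the wrist's pose just before it. calibration takes no time and is no camera call; for the wrist camera it gives the pose at the moment of the call.
- sign_off(): hands the job in; it is judged then, once.
The state is a dict: "time_s": time; "qpos": joint angles; "joint_velocities": joint speeds; "effort": joint torques, N m; "ee_pos": TCP position; "tcp_rot": TCP orientation; "ft_force": force on the tool from outside, world axes, zero at the start; "ft_torque": the same for the moment, N m; "opening": finger opening in m; "grasp_force": force on a finger pad.
Only numpy, scipy, OpenCV 4.12 (cv2) and the standard library are available. Lean on these libraries where they do the work, as an engineer would, in place of code of your own. Each camera call takes 0.05 s, during which the arm holds its last target. There are 200 camera calls.

## Task

Line up the four enamel mixing cups on the wooden rail in order of height, one standing upright on the centre of each round white mark: the tallest on the mark next to the red end block, then shorter and shorter to the lowest next to the grey end block. The green cup stands nested in the blue one and has to be lifted out. Leave the wooden stopper and the orange cap between the cups where they are.

Things in the scene. Friction and masses are not known exactly. Their poses are not given: they have to be found in the camera images.
- rail: fixed strip of light wood, 80 mm wide (x), 450 mm long (y), 8 mm thick, lying about left to right; origin at the centre of its underside. Four round white marks (68 mm across, dark ring, black centre dot) in its top have centres at x = 0, y = -142.5, -47.5, +47.5, +142.5 mm in its frame. A red block stands on one end and a grey one on the other; either may be at +y
- red_end: red end block fixed on the rail, 76 x 24 mm and 22 mm high, at y = +210 mm or y = -210 mm in the rail's frame (the grey block, not listed, is at the other end); origin at the centre of its underside. It marks the end where the tallest cup goes
- white_cup: loose open straight-sided white enamel cup, dark rim, 36 mm across and 84 mm tall, wall 3 mm, floor 4 mm thick, about 70 g; origin at the centre of its underside, z up along its axis; it starts upright on the bench
- green_cup: loose open straight-sided green enamel cup, dark rim, 44 mm across and 68 mm tall, wall 3 mm, floor 4 mm thick, about 80 g; origin at the centre of its underside, z up along its axis; it starts upright inside the blue cup, on its floor, standing about 32 mm out above the blue rim, with about 7 mm of play all round
- yellow_cup: loose open straight-sided yellow enamel cup, dark rim, 54 mm across and 54 mm tall, wall 3 mm, floor 4 mm thick, about 90 g; origin at the centre of its underside, z up along its axis; it starts upright on the bench
- blue_cup: loose open straight-sided blue enamel cup, dark rim, 64 mm across and 40 mm tall, wall 3 mm, floor 4 mm thick, about 120 g; origin at the centre of its underside, z up along its axis; it starts upright on the bench, with the green cup inside it
- stopper: bystander: loose bottle stopper, 36 mm across, 39 mm tall, wooden cap below and cork up; origin at the centre of its underside; to be left where it stands (it may not move more than 25 mm)
- orange_cap: bystander: loose orange bottle-neck cap, a cylinder 34 mm across, 36 mm tall; origin at the centre of its underside; to be left where it stands (it may not move more than 25 mm)
There are look-alikes about, which are no part of the job. Several things have the shape of the green_cup; the one meant has the colours described above. Leave any pink look-alike of the white_cup alone.

How it is judged:
By the outcome, as a careful person would: the job done as asked, in the order asked, and still so for the second after the job is handed in, with the robot touching nothing.
It also fails if it takes over 104 s, if anything falls off the work surface, if the arm or the gripper's body presses on something with over 40 N, if the wrist force passes 120 N, or if a joint passes its speed limit or range.

## Working session

There is one attempt and no reset: what is moved stays moved. The work goes in short steps, Python scripts to look and compute and a tool call to move; the robot and the scene stay as the last step left them, time stands still between calls to the robot, and variables do not carry over. Pictures are saved under pics/ and viewed, at most 14 in all, crops included, and the job is handed in when it is done.

```bash
mkdir -p pics; ls; python3 - <<'E'
from workcell import bot,get_image,calibration
import cv2,numpy as np
s=bot.observe();print(s['time_s'],s['ee_pos'],s['tcp_rot'],s['opening'])
for n in("top","side"):
    p,d=get_image(n);cv2.imwrite(f"pics/{n}0.png",p);np.save(f"pics/{n}0.npy",d)
    c=calibration(n);print(n,c['intrinsics'].tolist(),np.round(c['R'],3).tolist(),c['t'])
E
```

```text
pics
0.0 [ 0.17690403 -0.54694709  0.30327745] [ 9.87792121e-01  1.55776609e-01 -2.36247725e-05 -6.10696241e-04] 0.0855330509399614
top [[398.0350564003323, 0.0, 311.2904874455468], [0.0, 398.0350564003323, 203.23763440154664], [0.0, 0.0, 1.0]] [[0.023, -0.999, -0.032], [-0.998, -0.022, -0.055], [0.054, 0.033, -0.998]] [0.02629438 0.49881766 0.93933893]
side [[452.431479979254, 0.0, 324.4289246947981], [0.0, 452.431479979254, 202.52464533985724], [0.0, 0.0, 1.0]] [[-0.908, -0.419, 0.007], [-0.238, 0.504, -0.83], [0.344, -0.755, -0.557]] [0.47206538 0.17048292 0.75014624]
```

View pics/top0.png

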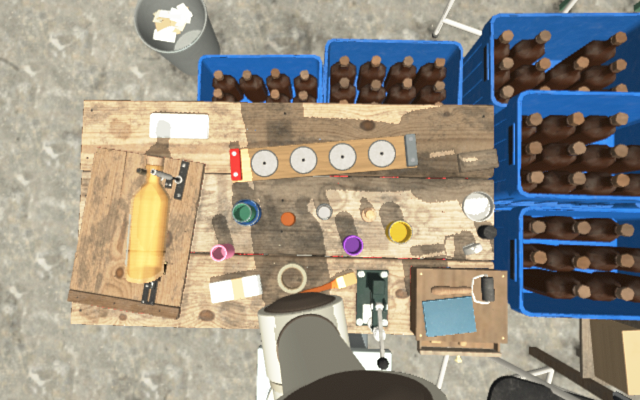

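View pics/side0.png

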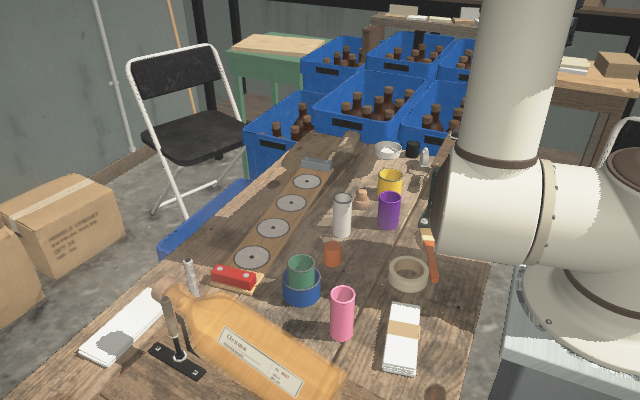

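The top view shows the marks at (264,163), (303,160), (343,156) and (381,153), with the red block at (236,164) and the grey block at (410,150). Candidates for each cup:
- **White cup:** the white cup at (324,212), the pink look-alike at (222,253) and the bowl at (477,207). I choose (324,212).
- **Green cup:** green-in-blue at (246,212) and purple at (352,244). I choose (246,212).
- **Yellow cup:** only (399,232).

The bystanders are the orange cap at (288,218) and the stopper at (368,214).

```bash
cat > h.py <<'E'
from workcell import bot,get_image,calibration
import cv2,numpy as np
from scipy.optimize import least_squares
def cloud(d,c):
    K=c['intrinsics'];v,u=np.mgrid[:400,:640]
    P=np.stack([(u-K[0][2])/K[0][0]*d,(v-K[1][2])/K[1][1]*d,d],-1)
    return (P-c['t'])@np.array(c['R'])   # R^T (P-t)
def onplane(uv,z,c):
    K=np.array(c['intrinsics']);R=np.array(c['R']);t=np.array(c['t'])
    r=R.T@np.linalg.solve(K,[uv[0],uv[1],1]);o=-R.T@t
    return o+r*(z-o[2])/r[2]
def circ(p,r):
    f=lambda q:np.hypot(p[:,0]-q[0],p[:,1]-q[1])-r
    s=least_squares(f,p.mean(0)[:2],loss='soft_l1',f_scale=.002);return s.x,np.sqrt(np.mean(s.fun**2))
E
python3 - <<'E'
from h import *
p=cv2.imread('pics/top0.png');d=np.load('pics/top0.npy');c=calibration('top');W=cloud(d,c)
def win(u,v,r=22): m=np.zeros((400,640),bool);m[v-r:v+r,u-r:u+r]=1;return m
z=W[...,2]; print('bench z',np.median(z[225:235,270:340]),'rail',np.median(z[150:165,320:325]))
for n,u,v,h,r in(('white',324,212,.084,.018),('green',246,212,.072,.022),('blue',246,212,.040,.032),('yellow',399,232,.054,.027),('pink',222,253,.084,.018),('purple',352,244,.068,.022),('cap',288,218,.036,.017),('stopper',368,214,.039,.018)):
    m=win(u,v)&(abs(z-h)<.006)&(d>0);q=W[m]
    if len(q)<6: print(n,len(q),'zmax',z[win(u,v)&(d>0)].max());continue
    print(n,len(q),[np.round(a,4) for a in circ(q,r-.0015)], np.round((q.min(0)+q.max(0))/2,4),np.round(q.max(0)-q.min(0),4))
g=cv2.cvtColor(p,cv2.COLOR_BGR2HSV)
M=[]
for u,v in((264,163),(303,160),(343,156),(381,153)):
    m=((g[...,1]<45)&(g[...,2]>130)&win(u,v,17)).astype(np.uint8);
    n,l,st,ce=cv2.connectedComponentsWithStats(m);k=1+np.argmax(st[1:,4])
    cnt,_=cv2.findContours((l==k).astype(np.uint8),0,2);e=cv2.fitEllipse(max(cnt,key=len));x=onplane(e[0],.008,c);M.append(x[:2]);print(st[k,4],np.round(e[0],1),np.round(e[1],1),np.round(x,4))
M=np.array(M);print(np.linalg.norm(np.diff(M,axis=0),axis=1))
t=np.array([1.5,.5,-.5,-1.5])*.095;cm=M.mean(0);dr=t@(M-cm);dr/=np.linalg.norm(dr);print('fit',np.round(cm+np.outer(t,dr),4),np.arctan2(-dr[0],dr[1]))
cv2.imwrite('pics/crop1.png',cv2.resize(p[130:270,200:440],None,fx=3.3,fy=3.3,interpolation=2))
E
```

```text
bench z -0.0002527025109063441 rail 0.007803199196049475
white 79 [array([0.477 , 0.0066]), np.float64(0.0011)] [0.4767 0.0066 0.0835] [0.0336 0.0355 0.0092]
green 106 [array([0.471 , 0.1928]), np.float64(0.0012)] [0.4707 0.1931 0.0711] [0.0432 0.044  0.0101]
blue 138 [array([0.4727, 0.1904]), np.float64(0.0048)] [0.4729 0.1905 0.0398] [0.0612 0.0638 0.0115]
yellow 116 [array([ 0.4351, -0.1673]), np.float64(0.0011)] [ 0.435  -0.1678  0.0533] [0.0544 0.0524 0.0078]
pink 86 [array([0.3797, 0.2388]), np.float64(0.0011)] [0.3791 0.2387 0.0832] [0.0358 0.0348 0.0101]
purple 90 [array([ 0.403 , -0.0597]), np.float64(0.001)] [ 0.4025 -0.0589  0.0672] [0.0427 0.0426 0.009 ]
cap 154 [array([0.4597, 0.092 ]), np.float64(0.006)] [0.46   0.0919 0.0359] [0.0307 0.0312 0.0106]
stopper 61 [array([ 0.4663, -0.1128]), np.float64(0.0078)] [ 0.4556 -0.1175  0.0391] [0.0568 0.0539 0.0089]
558 [264.  162.8] [25.9 26.3] [0.5944 0.1552 0.008 ]
563 [302.9 159.6] [26.  26.3] [0.6039 0.0605 0.008 ]
571 [341.9 156.3] [26.1 26.6] [ 0.6137 -0.0338  0.008 ]
571 [381.2 153.1] [26.1 26.6] [ 0.6233 -0.1283  0.008 ]
[0.09515176 0.09479756 0.09501028]
fit [[ 0.5944  0.1552]
 [ 0.604   0.0607]
 [ 0.6137 -0.0338]
 [ 0.6233 -0.1284]] 0.10151261811380113
```

View pics/crop1.png

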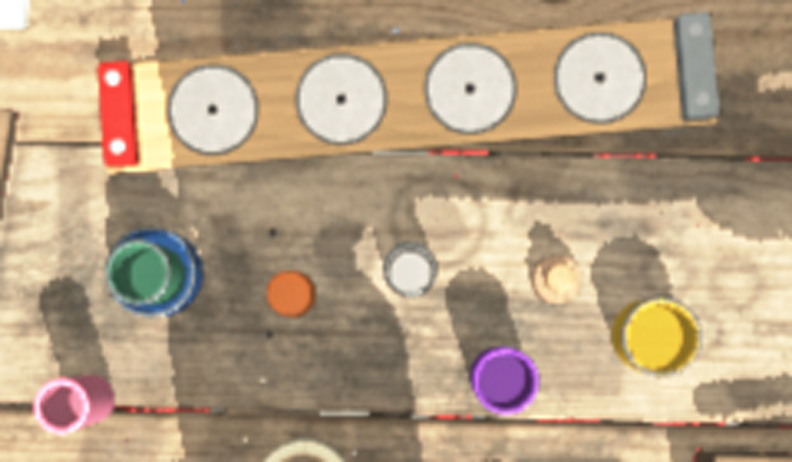

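The crop confirms it: green is nested in blue at left, and white is at about (410,270) in the crop. Purple, pink, the orange cap and the stopper are separate objects. Red is at +y, so white → m1, green → m2, yellow → m3, blue → m4.

```bash
cat > go.py <<'E'
import sys,numpy as np
from workcell import bot
from scipy.spatial.transform import Rotation as Ro
s=bot.observe();R=Ro.from_quat(s['tcp_rot']).as_matrix();psi=np.arctan2(R[1,0],R[0,0])
for a in sys.argv[1:]:
    g=np.array(eval(a));print(np.round(R.T@(g-s['ee_pos']),4),'turn',round(psi-1.672,4))
print(s['time_s'],np.round(s['ee_pos'],4))
E
```

run_rows --pt "0.456 -0.434 0.1 -1.36" --pt "0.456 -0.434 0.1 -1.36" --pt "0.456 -0.434 0.1 -1.36" --pt "0.456 -0.434 0.1 -1.36" --pt "0.456 -0.434 0.1 -1.36" --pt "0.456 -0.434 0.1 -1.36" --pt "0.456 -0.434 0.1 -1.36" --pt "0.456 -0.434 0.1 -1.36" --finger_gap 0.085 --squeeze 30

```text
time_s: 1.1
ee_pos: [0.413, -0.1111, 0.2252]
tcp_rot: [0.669, 0.744, 0.0, 0.0]
ft_force: [0.4, -0.6, -0.4]
opening: 0.0847
grasp_force: 0.0
```

```bash
python3 go.py '[.477,.0066,.2]'
```

```text
[0.1103 0.0761 0.0252] turn 0.0046
1.1 [ 0.413  -0.1111  0.2252]
```

run_rows --pt "0.11 0.076 0.025 0.004" --pt "0.11 0.076 0.025 0.004" --pt "0.11 0.076 0.025 0.004" --pt "0.11 0.076 0.025 0.004" --pt "0.11 0.076 0.025 0.004"

```text
time_s: 1.72
ee_pos: [0.4766, 0.003, 0.2007]
tcp_rot: [0.672, 0.74, -0.0, 0.0]
ft_force: [0.9, -0.5, -0.5]
opening: 0.0854
grasp_force: 0.0
```

```bash
python3 go.py '[.477,.0066,.109]'; python3 - <<'E'
from h import *
p,d=get_image('wrist');cv2.imwrite('pics/w1.png',p)
c=calibration('wrist');W=cloud(d,c);z=W[...,2]
near=(np.hypot(W[...,0]-.477,W[...,1]-.0066)<.035)&(abs(z-.084)<.006)&(d>0)
q=W[near];print(len(q),circ(q,.0165) if len(q)>6 else '')
E
```

```text
[0.0036 0.0007 0.0917] turn -0.0044
1.725 [0.4766 0.003  0.2007]
1107 (array([0.47745935, 0.00767229]), np.float64(0.001080102343724814))
```

View pics/w1.png

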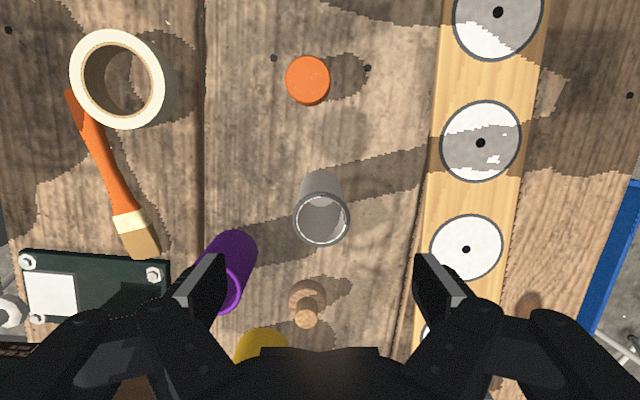

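The wrist view shows the white rim at (322,218) between the fingers. Its measured centre agrees with the top camera to 1 mm. I'll descend and grip.

run_rows --pt "0.004 0.001 0.05 0" --pt "0.004 0.001 0.092 0" --pt "0.004 0.001 0.092 0" --pt "0.004 0.001 0.092 0"

```text
time_s: 2.28
ee_pos: [0.4782, 0.0075, 0.1103]
tcp_rot: [0.672, 0.741, 0.001, 0.001]
ft_force: [0.8, -0.5, 0.7]
opening: 0.0847
grasp_force: 0.0
```

run_rows --pt "0 0 0 0" --pt "0 0 0 0" --pt "0 0 0 0" --pt "0 0 0 0" --pt "0 0 0 0" --pt "0 0 0 0" --finger_gap 0.02 --squeeze 30

```text
time_s: 3.02
ee_pos: [0.4778, 0.0082, 0.1092]
tcp_rot: [0.672, 0.741, 0.0, 0.0]
ft_force: [-2.2, -0.7, 8.6]
opening: 0.0358
grasp_force: 29.1
```

run_rows --pt "0 0 -0.05 0" --pt "0 0 -0.08 0" --pt "0 0 -0.08 0" --pt "0 0 -0.08 0"

```text
time_s: 3.52
ee_pos: [0.4772, 0.0082, 0.1878]
tcp_rot: [0.672, 0.741, -0.0, -0.0]
ft_force: [0.7, -0.0, -1.5]
opening: 0.0357
grasp_force: 30.6
```

```bash
python3 go.py '[.5944,.1552,.19]'
```

```text
[ 0.1348  0.131  -0.0023] turn -0.0031
3.525 [0.4772 0.0082 0.1878]
```

run_rows --pt "0.135 0.131 0 0" --pt "0.135 0.131 0 0" --pt "0.135 0.131 0 0" --pt "0.135 0.131 0 0" --pt "0.135 0.131 0 0" --pt "0.135 0.131 0 0"

```text
time_s: 4.28
ee_pos: [0.5941, 0.1545, 0.1882]
tcp_rot: [0.672, 0.741, -0.0, -0.0]
ft_force: [0.3, 0.0, -1.3]
opening: 0.0363
grasp_force: 30.7
```

```bash
python3 go.py '[.5944,.1552,.118]';python3 - <<'E'
from h import *
p,d=get_image('top');cv2.imwrite('pics/t1.png',cv2.resize(p[110:270,190:430],None,fx=3,fy=3));c=calibration('top');W=cloud(d,c);g=cv2.cvtColor(p,cv2.COLOR_BGR2HSV)
p,d=get_image('wrist');cv2.imwrite('pics/w2.png',p)
E
```

```text
[0.0007 0.0004 0.0702] turn -0.004
4.275 [0.5941 0.1545 0.1882]
```

View pics/w2.png

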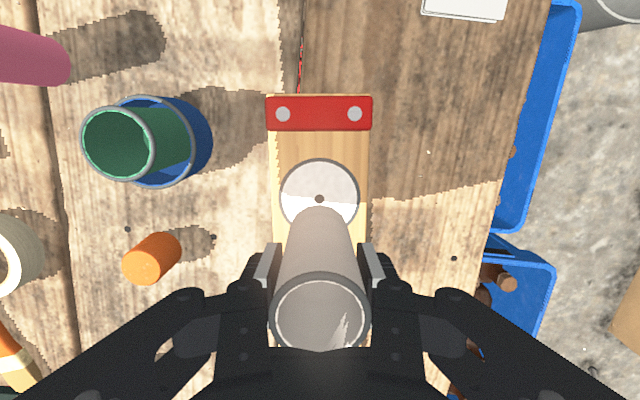

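The wrist view shows the held white cup above the mark, whose dot is at (319,199). I'll cross-check the mark's position from this camera.

```bash
python3 - <<'E'
from h import *
print(onplane((319,199),.008,calibration('wrist')))
E
```

```text
[0.59416193 0.15470049 0.008     ]
```

run_rows --pt "0 0 0.05 0" --pt "0.001 0 0.068 0" --pt "0.001 0 0.070 0" --pt "0.001 0 0.070 0" --pt "0.001 0 0.070 0"

```text
time_s: 5.0
ee_pos: [0.595, 0.1563, 0.1195]
tcp_rot: [0.672, 0.741, 0.001, 0.0]
ft_force: [0.5, -0.6, -0.1]
opening: 0.0364
grasp_force: 30.3
```

```bash
python3 go.py '[.5944,.1552,.118]'
```

```text
[-0.0011 -0.0007  0.0015] turn -0.0033
5.0 [0.595  0.1563 0.1195]
```

run_rows --pt "-0.001 0 0.002 0" --pt "-0.001 0 0.002 0"

```text
time_s: 5.25
ee_pos: [0.5949, 0.1554, 0.117]
tcp_rot: [0.672, 0.741, 0.0, 0.0]
ft_force: [-0.1, 0.8, 4.1]
opening: 0.0363
grasp_force: 30.6
```

run_rows --pt "0 0 0 0" --pt "0 0 0 0" --pt "0 0 0 0" --pt "0 0 0 0" --finger_gap 0.085

```text
time_s: 5.75
ee_pos: [0.5946, 0.1553, 0.1164]
tcp_rot: [0.672, 0.741, -0.0, -0.0]
ft_force: [0.1, 0.7, 0.3]
opening: 0.0851
grasp_force: 0.0
```

run_rows --pt "0 0 -0.06 0" --pt "0 0 -0.1 0" --pt "0 0 -0.1 0" --pt "0 0 -0.1 0"

```text
time_s: 6.25
ee_pos: [0.5944, 0.1553, 0.2158]
tcp_rot: [0.672, 0.741, -0.0, -0.0]
ft_force: [-0.6, 0.1, -0.5]
opening: 0.0847
grasp_force: 0.0
```

```bash
python3 go.py '[.471,.193,.22]'
```

```text
[ 0.0496 -0.1191 -0.0041] turn -0.0032
6.25 [0.5944 0.1553 0.2158]
```

run_rows --pt "0.05 -0.119 0 0" --pt "0.05 -0.119 0 0" --pt "0.05 -0.119 0 0" --pt "0.05 -0.119 0 0"

```text
time_s: 6.75
ee_pos: [0.4713, 0.1935, 0.216]
tcp_rot: [0.671, 0.741, -0.0, -0.0]
ft_force: [0.5, 0.0, -0.1]
opening: 0.0852
grasp_force: 0.0
```

```bash
python3 - <<'E'
from h import *
for n in('top','wrist'):
    p,d=get_image(n);c=calibration(n);W=cloud(d,c);z=W[...,2]
    for nm,xy,h,r in(('white',(.5944,.1552),.092,.018),('green',(.471,.193),.072,.022),('blue',(.4727,.1904),.04,.032)):
        m=(np.hypot(W[...,0]-xy[0],W[...,1]-xy[1])<r+.012)&(abs(z-h)<.005)&(d>0);q=W[m]
        if nm=='blue': q=q[np.hypot(*(q[:,:2]-(.471,.193)).T)>.025]
        if len(q)>8: x,e=circ(q,r-.0015);print(n,nm,len(q),np.round(x,4),round(e,4))
E
python3 go.py '[.471,.193,.119]'
```

```text
top white 82 [0.5947 0.1534] 0.0011
top green 34 [0.4708 0.1927] 0.001
top blue 58 [0.4726 0.1906] 0.001
wrist white 681 [0.5945 0.1548] 0.001
wrist green 1004 [0.4715 0.1941] 0.0011
wrist blue 806 [0.473  0.1914] 0.0011
[-0.     -0.0011  0.097 ] turn -0.0037
6.85 [0.4722 0.1932 0.216 ]
```

White sits within 1 mm of its mark. Next is green.

run_rows --pt "0.001 -0.001 0.055 0" --pt "0.001 -0.001 0.096 0" --pt "0.001 -0.001 0.096 0" --pt "0.001 -0.001 0.096 0"

```text
time_s: 7.35
ee_pos: [0.4713, 0.1943, 0.1218]
tcp_rot: [0.672, 0.741, 0.0, 0.0]
ft_force: [0.5, 1.3, 1.3]
opening: 0.0849
grasp_force: 0.0
```

run_rows --pt "0 0 0 0" --pt "0 0 0 0" --pt "0 0 0 0" --pt "0 0 0 0" --pt "0 0 0 0" --finger_gap 0.03 --squeeze 30

```text
time_s: 7.98
ee_pos: [0.4707, 0.1945, 0.1216]
tcp_rot: [0.672, 0.741, 0.001, 0.0]
ft_force: [-0.6, 0.0, 8.6]
opening: 0.0434
grasp_force: 29.5
```

```bash
python3 go.py '[.471,.193,.119]'
```

```text
[-0.0015  0.0001  0.0026] turn -0.0031
7.975 [0.4707 0.1945 0.1216]
```

run_rows --pt "0 0 -0.03 0" --pt "0 0 -0.07 0" --pt "0 0 -0.09 0" --pt "0 0 -0.09 0" --pt "0 0 -0.09 0"

```text
time_s: 8.6
ee_pos: [0.4699, 0.1943, 0.2096]
tcp_rot: [0.672, 0.741, -0.0, -0.0]
ft_force: [0.0, -0.3, -1.6]
opening: 0.0431
grasp_force: 31.2
```

```bash
python3 go.py '[.604,.0607,.2116]'; python3 - <<'E'
from h import *
p,d=get_image('side');cv2.imwrite('pics/s2.png',p[150:390,180:500])
p,d=get_image('wrist');cv2.imwrite('pics/w3.png',p)
E
```

```text
[-0.1461  0.1204 -0.0021] turn -0.0031
8.6 [0.4699 0.1943 0.2096]
```

View pics/s2.png

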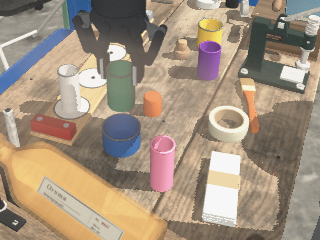

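Green is lifted clear and upright at about (120,85) in the crop. Blue stayed at (122,135) and white stands on its mark. I'll move to m2.

run_rows --pt "-0.02 0.02 -0.02 0" --pt "-0.146 0.12 -0.02 0" --pt "-0.146 0.12 -0.02 0" --pt "-0.146 0.12 -0.02 0" --pt "-0.146 0.12 -0.02 0" --pt "-0.146 0.12 -0.02 0"

```text
time_s: 9.45
ee_pos: [0.6035, 0.061, 0.2297]
tcp_rot: [0.672, 0.741, -0.0, -0.001]
ft_force: [-0.2, 0.4, -1.8]
opening: 0.0437
grasp_force: 31.2
```

```bash
python3 go.py '[.604,.0607,.127]'
```

```text
[-0.0004  0.0006  0.1027] turn -0.0033
9.45 [0.6035 0.061  0.2297]
```

run_rows --pt "0 0 0.05 0" --pt "0 0 0.09 0" --pt "0 0 0.1 0" --pt "0 0 0.102 0" --pt "0 0 0.104 0" --pt "0 0 0.104 0"

```text
time_s: 10.2
ee_pos: [0.6043, 0.0609, 0.1276]
tcp_rot: [0.672, 0.741, 0.001, 0.001]
ft_force: [0.3, -0.4, -0.2]
opening: 0.0436
grasp_force: 31.2
```

run_rows --pt "0 0 0 0" --pt "0 0 0 0" --pt "0 0 0 0" --pt "0 0 0 0" --finger_gap 0.085

```text
time_s: 10.7
ee_pos: [0.604, 0.0608, 0.1265]
tcp_rot: [0.672, 0.741, 0.0, -0.0]
ft_force: [-0.3, -0.9, -0.1]
opening: 0.0847
grasp_force: 0.0
```

run_rows --pt "0 0 -0.06 0" --pt "0 0 -0.1 0" --pt "0 0 -0.1 0" --pt "0 0 -0.1 0"

```text
time_s: 11.2
ee_pos: [0.6037, 0.0608, 0.2258]
tcp_rot: [0.672, 0.741, -0.0, -0.0]
ft_force: [0.3, 0.3, -1.3]
opening: 0.0849
grasp_force: 0.0
```

```bash
python3 go.py '[.435,-.167,.22]'
```

```text
[-0.2102 -0.1902  0.0059] turn -0.0032
11.2 [0.6037 0.0608 0.2258]
```

run_rows --pt "-0.21 -0.19 0 0" --pt "-0.21 -0.19 0 0" --pt "-0.21 -0.19 0 0" --pt "-0.21 -0.19 0 0" --pt "-0.21 -0.19 0 0" --pt "-0.21 -0.19 0 0" --pt "-0.21 -0.19 0 0"

```text
time_s: 12.08
ee_pos: [0.4355, -0.1665, 0.2257]
tcp_rot: [0.672, 0.741, 0.0, -0.001]
ft_force: [0.4, -0.1, 0.2]
opening: 0.085
grasp_force: 0.0
```

```bash
python3 - <<'E'
from h import *
for n in('top','wrist'):
    p,d=get_image(n);c=calibration(n);W=cloud(d,c);z=W[...,2]
    for nm,xy,h,r in(('white',(.5944,.1552),.092,.018),('green',(.604,.0607),.076,.022),('yellow',(.435,-.1675),.054,.027),('blue',(.473,.191),.04,.032)):
        m=(np.hypot(W[...,0]-xy[0],W[...,1]-xy[1])<r+.01)&(abs(z-h)<.005)&(d>0);q=W[m]
        if len(q)>8: x,e=circ(q,r-.0015);print(n,nm,len(q),np.round(x,4),round(e,4))
E
python3 go.py '[.435,-.1675,.09]'
```

```text
top white 77 [0.5948 0.1535] 0.001
top green 96 [0.6043 0.0592] 0.0011
top yellow 29 [ 0.4348 -0.1671] 0.0009
top blue 131 [0.4726 0.1905] 0.0011
wrist yellow 998 [ 0.4358 -0.1666] 0.0011
[-0.0014 -0.0008  0.1359] turn -0.0022
12.175 [ 0.4358 -0.1661  0.2259]
```

run_rows --pt "-0.001 0 0.06 0" --pt "-0.001 0 0.12 0" --pt "-0.001 0 0.134 0" --pt "-0.001 0 0.134 0" --pt "-0.001 0 0.134 0"

```text
time_s: 12.8
ee_pos: [0.4366, -0.1682, 0.0946]
tcp_rot: [0.671, 0.741, 0.0, 0.001]
ft_force: [0.6, 0.2, -0.1]
opening: 0.0849
grasp_force: 0.0
```

run_rows --pt "0 0 0 0" --pt "0 0 0 0" --pt "0 0 0 0" --pt "0 0 0 0" --pt "0 0 0 0" --finger_gap 0.04 --squeeze 30

```text
time_s: 13.42
ee_pos: [0.4359, -0.168, 0.0936]
tcp_rot: [0.672, 0.741, 0.0, 0.001]
ft_force: [-3.0, 1.5, 11.8]
opening: 0.053
grasp_force: 29.4
```

```bash
python3 go.py '[.435,-.167,.09]'
```

```text
[ 0.0011 -0.0008  0.0036] turn -0.0034
13.425 [ 0.4359 -0.168   0.0936]
```

run_rows --pt "0 0 -0.05 0" --pt "0 0 -0.1 0" --pt "0 0 -0.12 0" --pt "0 0 -0.12 0" --pt "0 0 -0.12 0"

```text
time_s: 14.05
ee_pos: [0.4352, -0.1676, 0.2115]
tcp_rot: [0.672, 0.741, -0.0, -0.001]
ft_force: [-0.8, -1.0, -1.7]
opening: 0.0528
grasp_force: 33.0
```

```bash
python3 go.py '[.6137,-.0338,.21]'
```

```text
[0.1157 0.1907 0.0014] turn -0.0033
14.05 [ 0.4352 -0.1676  0.2115]
```

run_rows --pt "0.03 0.05 0 0" --pt "0.115 0.191 0 0" --pt "0.115 0.191 0 0" --pt "0.115 0.191 0 0" --pt "0.115 0.191 0 0" --pt "0.115 0.191 0 0" --pt "0.115 0.191 0 0"

```text
time_s: 14.92
ee_pos: [0.6137, -0.0353, 0.2122]
tcp_rot: [0.672, 0.741, -0.0, -0.0]
ft_force: [-0.0, -0.0, -1.8]
opening: 0.053
grasp_force: 33.0
```

```bash
python3 go.py '[.6138,-.0345,.1015]'
```

```text
[0.0008 0.0003 0.1107] turn -0.0041
14.925 [ 0.6137 -0.0353  0.2122]
```

run_rows --pt "0 0 0.05 0" --pt "0.001 0 0.095 0" --pt "0.001 0 0.108 0" --pt "0.001 0 0.111 0" --pt "0.001 0 0.112 0" --pt "0.001 0 0.112 0"

```text
time_s: 15.68
ee_pos: [0.6147, -0.0338, 0.1017]
tcp_rot: [0.672, 0.741, 0.001, 0.001]
ft_force: [1.4, -0.3, 1.5]
opening: 0.0532
grasp_force: 32.5
```

run_rows --pt "0 0 0 0" --pt "0 0 0 0" --pt "0 0 0 0" --pt "0 0 0 0" --finger_gap 0.085

```text
time_s: 16.18
ee_pos: [0.6143, -0.0336, 0.1005]
tcp_rot: [0.672, 0.741, 0.0, -0.0]
ft_force: [0.8, -0.4, -0.2]
opening: 0.0848
grasp_force: 0.0
```

run_rows --pt "0 0 -0.06 0" --pt "0 0 -0.11 0" --pt "0 0 -0.11 0" --pt "0 0 -0.11 0"

```text
time_s: 16.68
ee_pos: [0.614, -0.0336, 0.2099]
tcp_rot: [0.672, 0.741, -0.0, -0.0]
ft_force: [0.3, -0.1, -0.3]
opening: 0.0851
grasp_force: 0.0
```

```bash
python3 go.py '[.473,.1912,.21]'
```

```text
[ 0.2375 -0.1184  0.    ] turn -0.0032
16.675 [ 0.614  -0.0336  0.2099]
```

run_rows --pt "0.237 -0.118 0 0" --pt "0.237 -0.118 0 0" --pt "0.237 -0.118 0 0" --pt "0.237 -0.118 0 0" --pt "0.237 -0.118 0 0" --pt "0.237 -0.118 0 0" --pt "0.237 -0.118 0 0"

```text
time_s: 17.55
ee_pos: [0.4742, 0.1898, 0.2099]
tcp_rot: [0.672, 0.741, -0.0, -0.0]
ft_force: [-0.6, -0.4, -0.2]
opening: 0.0848
grasp_force: 0.0
```

```bash
python3 - <<'E'
from h import *
for n in('top','wrist'):
    p,d=get_image(n);c=calibration(n);W=cloud(d,c);z=W[...,2]
    for nm,xy,h,r in(('white',(.5944,.1552),.092,.018),('green',(.604,.0607),.076,.022),('yellow',(.6137,-.0338),.062,.027),('blue',(.473,.191),.04,.032)):
        m=(np.hypot(W[...,0]-xy[0],W[...,1]-xy[1])<r+.01)&(abs(z-h)<.005)&(d>0);q=W[m]
        if len(q)>8: x,e=circ(q,r-.0015);print(n,nm,len(q),np.round(x,4),round(e,4))
E
python3 go.py '[.4735,.1915,.08]'
```

```text
top white 79 [0.5948 0.1534] 0.0011
top green 96 [0.6043 0.0592] 0.0011
top yellow 116 [ 0.614  -0.0334] 0.0011
top blue 48 [0.4725 0.1907] 0.001
wrist white 768 [0.5943 0.155 ] 0.001
wrist green 31 [0.6455 0.0583] 0.0012
wrist blue 1233 [0.4729 0.192 ] 0.0011
[ 0.0019 -0.0005  0.1301] turn -0.0048
17.65 [0.4743 0.1896 0.2101]
```

run_rows --pt "0.002 -0.001 0.06 0" --pt "0.002 -0.001 0.11 0" --pt "0.002 -0.001 0.128 0" --pt "0.002 -0.001 0.130 0" --pt "0.002 -0.001 0.130 0"

```text
time_s: 18.27
ee_pos: [0.4731, 0.1923, 0.0813]
tcp_rot: [0.672, 0.741, 0.0, 0.0]
ft_force: [0.5, -0.1, 0.7]
opening: 0.0849
grasp_force: 0.0
```

run_rows --pt "0 0 0 0" --pt "0 0 0 0" --pt "0 0 0 0" --pt "0 0 0 0" --pt "0 0 0 0" --finger_gap 0.05 --squeeze 30

```text
time_s: 18.9
ee_pos: [0.473, 0.1926, 0.0818]
tcp_rot: [0.672, 0.741, 0.001, 0.001]
ft_force: [-2.1, -1.5, 9.5]
opening: 0.0636
grasp_force: 31.0
```

```bash
python3 go.py '[.473,.1915,.08]'
```

```text
[-0.0011 -0.0001  0.0018] turn -0.003
18.9 [0.473  0.1926 0.0818]
```

run_rows --pt "0 0 -0.05 0" --pt "0 0 -0.1 0" --pt "0 0 -0.14 0" --pt "0 0 -0.14 0" --pt "0 0 -0.14 0"

```text
time_s: 19.52
ee_pos: [0.4721, 0.1925, 0.22]
tcp_rot: [0.672, 0.741, -0.0, -0.0]
ft_force: [0.0, -0.4, -1.7]
opening: 0.0632
grasp_force: 34.9
```

```bash
python3 go.py '[.6233,-.1284,.22]'
```

```text
[-3.341e-01  1.190e-01 -1.000e-04] turn -0.0031
19.525 [0.4721 0.1925 0.22  ]
```

run_rows --pt "-0.333 0.119 0 0" --pt "-0.333 0.119 0 0" --pt "-0.333 0.119 0 0" --pt "-0.333 0.119 0 0" --pt "-0.333 0.119 0 0" --pt "-0.333 0.119 0 0" --pt "-0.333 0.119 0 0" --pt "-0.333 0.119 0 0"

```text
time_s: 20.52
ee_pos: [0.623, -0.1269, 0.219]
tcp_rot: [0.672, 0.741, -0.0, -0.001]
ft_force: [-0.3, 0.6, -1.0]
opening: 0.0633
grasp_force: 34.8
```

```bash
python3 go.py '[.6232,-.128,.0895]'
```

```text
[-0.0013  0.0004  0.1295] turn -0.0034
20.525 [ 0.623  -0.1269  0.219 ]
```

run_rows --pt "0 0 0.06 0" --pt "-0.001 0 0.11 0" --pt "-0.001 0 0.126 0" --pt "-0.001 0 0.129 0" --pt "-0.001 0 0.130 0" --pt "-0.001 0 0.130 0"

```text
time_s: 21.28
ee_pos: [0.6242, -0.1283, 0.0921]
tcp_rot: [0.672, 0.741, 0.0, 0.001]
ft_force: [-0.3, -0.0, -1.3]
opening: 0.0631
grasp_force: 34.8
```

```bash
python3 go.py '[.6232,-.128,.0895]'
```

```text
[ 0.0004 -0.0009  0.0026] turn -0.0031
21.275 [ 0.6242 -0.1283  0.0921]
```

run_rows --pt "0 -0.001 0.002 0" --pt "0 -0.001 0.002 0"

```text
time_s: 21.52
ee_pos: [0.6231, -0.1284, 0.0899]
tcp_rot: [0.672, 0.741, 0.001, 0.001]
ft_force: [0.3, 0.6, 9.1]
opening: 0.0638
grasp_force: 35.7
```

run_rows --pt "0 0 0 0" --pt "0 0 0 0" --pt "0 0 0 0" --pt "0 0 0 0" --finger_gap 0.085

```text
time_s: 22.02
ee_pos: [0.6225, -0.1283, 0.0884]
tcp_rot: [0.672, 0.741, 0.0, -0.0]
ft_force: [0.2, -0.2, 0.4]
opening: 0.0851
grasp_force: 0.0
```

run_rows --pt "0 0 -0.06 0" --pt "0 0 -0.12 0" --pt "0 0 -0.15 0" --pt "0 -0.1 -0.15 0" --pt "0 -0.15 -0.15 0" --pt "0 -0.2 -0.15 0" --pt "0 -0.2 -0.15 0" --pt "0 -0.2 -0.15 0"

```text
time_s: 23.02
ee_pos: [0.4235, -0.1481, 0.239]
tcp_rot: [0.672, 0.741, 0.0, 0.001]
ft_force: [1.2, -0.2, 0.6]
opening: 0.0844
grasp_force: 0.0
```

```bash
python3 - <<'E'
from h import *
p,d=get_image('top');cv2.imwrite('pics/tf.png',cv2.resize(p[130:270,200:440],None,fx=3.3,fy=3.3,interpolation=2))
p2,_=get_image('side');cv2.imwrite('pics/sf.png',p2)
c=calibration('top');W=cloud(d,c);z=W[...,2]
for nm,xy,h,r in(('white',(.5944,.1552),.092,.018),('green',(.604,.0607),.076,.022),('yellow',(.6137,-.0338),.062,.027),('blue',(.6233,-.1284),.048,.032)):
    m=(np.hypot(W[...,0]-xy[0],W[...,1]-xy[1])<r+.01)&(abs(z-h)<.005)&(d>0);q=W[m]
    if len(q)>8: x,e=circ(q,r-.0015);print(nm,len(q),np.round(x-xy,4),round(e,4))
E
```

```text
white 77 [ 0.0005 -0.0017] 0.0011
green 93 [ 0.0003 -0.0015] 0.001
yellow 113 [0.0003 0.0004] 0.0011
blue 141 [-0.001  -0.0015] 0.0011
```

View pics/tf.png

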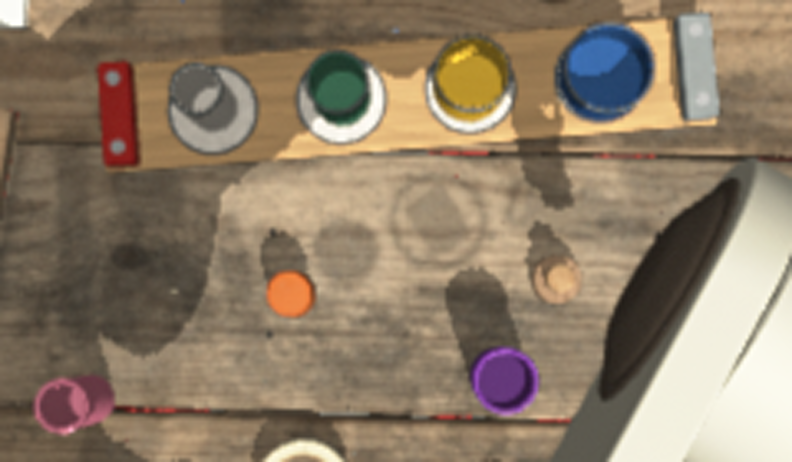

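View pics/sf.png

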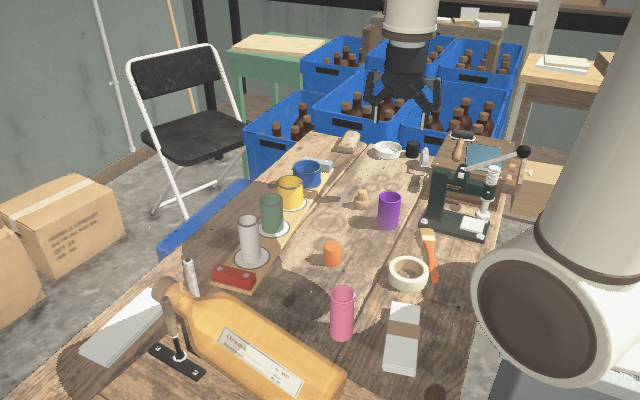

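All four cups stand upright on their marks in order, each within about 2 mm of centre. In the top crop white is at (197,88), green (338,85), yellow (470,75) and blue (605,70). The bystanders, at (290,294) and (556,278), have not moved, and the gripper is clear.

```bash
python3 -c "
from workcell import sign_off
print(sign_off())"
```

```text
the job is handed in; nothing more can be done
None
```

The job is handed in: white, green, yellow and blue stand upright on the marks in that order from the red end, each within about 2 mm of centre by the top camera, and the stopper and orange cap were left where they stood; it took about 23 s.

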